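Call the storekeeper and point out the bin that has run out

TASK

One of the four small-parts bins on the bench has run out: press the button on the call box all the way in and let it come back up, to call the storekeeper. Then point the bin out: bring the fingertips close above the middle of the completely empty bin, no more than about 5 cm over its rim, without touching it, hold there for a good two seconds and finish while still pointing at it. Pick nothing up, do not touch the bins or what is in them, and leave everything else on the bench where it is.

Things in the scene. Friction and masses are not known exactly. Their poses are not given: they have to be found in the camera images.
- empty_mouth (a point): Centre of the top opening of the empty bin, level with its rim. The four bins are alike: blue open-front plastic bins, 166 mm deep (x) by 104 mm wide (y) by 78 mm high, walls 3.5 mm; they stand side by side, in any order, 12 mm apart, on a low carrier with 26 mm high orange beams, so that their rims are 98 mm above the bench. The low front lip (38 mm) faces the robot, to the point's -x; y is across the bin, z up. This bin has nothing at all in it.
- call_top (a point): Centre of the top of the call box's push button: a plain black round cap of 38 mm diameter in a steel collar, on a grey box 82 x 82 x 50 mm fixed to the bench. The cap's top is 72 mm above the bench and 10 mm above the collar. It is pressed straight down. The box stands in front of the row of bins, to the left or the right.
- call (a joint): Travel of the call button: 0 = up, 0.006 m = all the way in. A spring pushes it back up: about 1.5 N starts it, 5 N holds it fully in.
- bin_empty: The completely empty bin; origin at the centre of its underside, 78 mm below point empty_mouth; same axes.
- bin_low: The bin that is nearly empty: only two big hexagon nuts left in it, not the one to point at. Origin at the centre of its underside; size and axes as the empty bin.
- bin_bolts: The bin full of hexagon bolts; origin at the centre of its underside; size and axes as the empty bin.
- bin_washers: The bin full of flat washers; origin at the centre of its underside; size and axes as the empty bin.
- nut1: Loose steel hexagon nut, 36 mm across flats, 19 mm high, lying in bin_low; origin at the centre of its underside.
- nut2: The other nut in bin_low, just like nut1.
- jack: Small orange bottle jack, 148 mm tall on a 95 x 88 mm base, 2.2 kg, standing loose on the bench in front of the bins at the side away from the call box; origin at the centre of its underside.
- castor: Swivel castor standing on its 70 x 60 mm plate with the wheel up, 83 mm high, in front of the bins; origin at the centre of its underside.
- tape_roll: Roll of brown packing tape lying flat, 100 mm across, 48 mm high, in front of the bins; origin at the centre of its underside.
- tape_measure: Yellow pocket tape measure, 74 x 40 x 64 mm, to the left of the bins; origin at the centre of its underside.
- wrench: Combination wrench, 200 mm long, lying to the left, nearer the robot than the bins; origin at the centre of its underside.
- spray_can: Spray can, 65 mm across, 150 mm tall, to the right of the bins; origin at the centre of its underside. Fixed equipment up to 200 mm tall stands along the back and sides of the bench.

How it is judged:
By the outcome, as a careful person would: the job done as asked, in the order asked, and still so for the second after the job is handed in, with the robot touching nothing.
It also fails if it takes over 40 s, if anything falls off the work surface, if the arm or the gripper's body presses on something with over 40 N, if the wrist force passes 120 N, or if a joint passes its speed limit or range.

ROBOT

A 6-joint arm with a two-finger parallel gripper is mounted at the origin on the work surface. World frame = base frame: x ahead of the robot, y to its left, z up, the work surface at z = 0. Lengths are in m, angles in rad, forces in N, time in s.
With the tool pointing down it reaches from about 0.25 to 0.725 m from the base axis. Payload 4 kg.
Tool frame: the origin (TCP) lies at the very end of the fingers, on their centre line; the grasp point (between the pads) lies 19 mm behind it; z points along the fingers, y is the direction in which the jaws open and shut (so a half turn about z gives the same grasp; the last joint's range is limited). The gripper opens to 85 mm and grips with 20 to 120 N. Pads are 22 mm wide; open, the fingers measure 114 mm over their backs; the gripper's body (76 mm by 85 mm) begins 54 mm behind the grasp point. The pads swing forward as they close: fully open they stand 13 mm farther back than shut.
Start: joints at [-1.175, 0.241, 0.005, 1.335, 0, 1.571], TCP at [0.193, -0.461, 0.231] pointing down, gripper open.
Joint ranges: [-2.72, 2.72], [-1.05, 1.87], [-1.09, 1.28], [-1.99, 2.15], [-1.42, 1.44], [-3.14, 3.14]. Speed limits (rad/s): [2.79, 2.79, 3.14, 3.14, 3.14, 3.14].

INTERFACE

Orientations are given as a unit quaternion [x, y, z, w].
In Python, from workcell import sensors, optics, bot gives the robot as it stands.
- The arm moves only by the tool apply_moves, never from a script. Its argument "plan" is one flat list of numbers, 6 for each row, row after row: the shift along the tool's x, y, z in m, then the turn, a rotation vector about the tool's x, y, z in rad. In form: [tx, ty, tz, ax, ay, az, tx, ty, tz, ax, ay, az, ...]. A call has 1 to 12 rows; each row is the pose to reach, as a shift and turn from the pose commanded when the call began, along the tool's axes at that moment; what a row does not reach only later rows make up. A row lasts 1/12 s, in which the tool goes at most 41.7 mm and 7.16 degrees, less where a joint would pass 70% of its speed; a pose out of reach is approached as far as the arm can. A call with a gripper value outside its range is refused whole. "grip" is the finger opening in m, from 0 to 0.0854, set as the call begins (left out, the last holds). The fingers move at their own pace and stop on an object; the grip force is fixed at half the most. Time passes only in rows, so rows that repeat a pose let the fingers close. It gives the time, the measured TCP pose, the force and the opening at its end, in the units of the state.
- sensors.get_obs(): the state, without advancing time (a new reading comes with each control period).
- optics.camera(name): name is "scene" or "top"; returns a dict with "pixels" (384x512x3 uint8, red, green, blue), "fx", "fy", "cx", "cy" (pixels), "k1" (the pictures are not rectified: a ray, as slopes to the right and down, at radius r is drawn at 1 + k1 r^2 times it, then the intrinsics apply), "pose" (4x4, takes a point from camera to world coordinates). Camera axes: x right, y up, looking along -z (the intrinsics and any distortion apply to the point x, -y, -z); pixel columns grow to the right and rows downward; lengths in m; the calibration is good to about 2 mm. A picture is of the moment at which its call begins. There is no depth.
- bot.job_done(): hands the job in, once; it reports no verdict.
The state is a dict: "clock": time; "joint_pos": joint angles; "joint_vel": joint speeds; "tau": joint torques, N m; "eef_pos": TCP position; "tool_rot": TCP orientation; "ft_force": force on the tool from outside, world axes, zero at the start; "ft_torque": the same for the moment, N m; "grip_width": finger opening in m.
Only numpy, scipy, OpenCV 4.12 (cv2) and the standard library are available. Lean on these libraries where they do the work, as an engineer would, in place of code of your own. Each camera call takes 0.05 s, during which the arm holds its last target.

## Working session

There is one attempt and no reset: what is moved stays moved. The work goes in short steps, Python scripts to look and compute and a tool call to move; the robot and the scene stay as the last step left them, time stands still between calls to the robot, and variables do not carry over. Pictures are saved under pics/ and viewed, and the job is handed in when it is done.

Besides the shell and the picture viewer there is one more tool, called after "Request:" as name(argument=value, ...) on one line, values as JSON. apply_moves: Moves the arm, as the interface text tells. Its arguments: {"type":"object","properties":{"plan":{"type":"array","items":{"type":"number"}},"grip":{"type":"number"}},"required":["plan"]}

```bash
mkdir -p pics
cat > h.py <<'E'
import numpy as np, cv2
from workcell import sensors, optics, bot
def cam(n,save=None):
    c=optics.camera(n)
    if save: cv2.imwrite('pics/'+save,cv2.cvtColor(c['pixels'],cv2.COLOR_RGB2BGR))
    return c
def ray(c,u,v):
    a=(u-c['cx'])/c['fx'];b=(v-c['cy'])/c['fy'];r0=np.hypot(a,b);r=r0
    for _ in range(30): r=r0/(1+c['k1']*r*r)
    s=r/r0 if r0>0 else 1
    P=np.array(c['pose']);d=P[:3,:3]@np.array([a*s,-b*s,-1]);return P[:3,3],d
def onz(c,u,v,z):
    o,d=ray(c,u,v);return o+d*(z-o[2])/d[2]
def proj(c,p):
    P=np.array(c['pose']);q=P[:3,:3].T@(np.array(p)-P[:3,3]);a=q[0]/-q[2];b=-q[1]/-q[2];k=1+c['k1']*(a*a+b*b)
    return c['cx']+c['fx']*a*k,c['cy']+c['fy']*b*k
E
python3 - <<'E'
from h import *
for n in('scene','top'):
    c=cam(n,n+'0.png');print(n,c['fx'],c['k1'],np.round(c['pose'],3).tolist())
print(sensors.get_obs())
E
```

```text
scene 379.7050713626785 -0.06794870903495485 [[-0.253, -0.804, 0.538, 1.047], [0.967, -0.22, 0.126, 0.122], [0.017, 0.552, 0.834, 0.934], [0.0, 0.0, 0.0, 1.0]]
top 439.7857210692525 0.0453758555417473 [[0.016, 0.981, -0.194, 0.242], [-1.0, 0.017, 0.002, -0.021], [0.005, 0.194, 0.981, 1.486], [0.0, 0.0, 0.0, 1.0]]
{'clock': 0.1, 'joint_pos': array([-1.17499562e+00,  2.41375390e-01,  3.82475405e-03,  1.33520358e+00,
       -2.40446323e-05,  1.57083260e+00]), 'joint_vel': array([-0.00107952, -0.00236255,  0.00321386,  0.00107221, -0.00046481,
        0.00032424]), 'tau': array([-8.03881976e-04, -3.73138225e+01,  2.53010255e+01,  1.08494158e-02,
       -7.86896385e-05,  6.53159319e-06]), 'eef_pos': array([ 0.19254155, -0.46080775,  0.23047008]), 'tool_rot': array([ 9.80484645e-01,  1.96593239e-01, -2.04276048e-04, -9.57467969e-04]), 'ft_force': array([0.26670993, 0.18307473, 0.27316227]), 'ft_torque': array([ 0.00780583,  0.02802529, -0.05056549]), 'grip_width': 0.08515410329984154}
```

View pics/scene0.png

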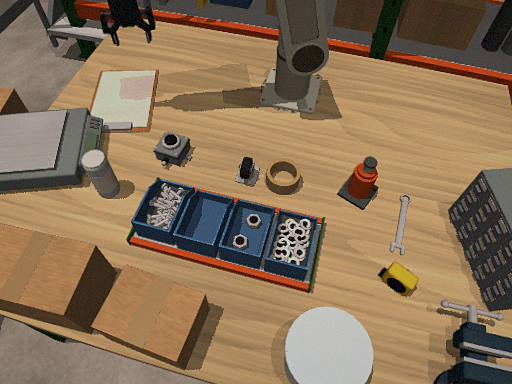

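View pics/top0.png

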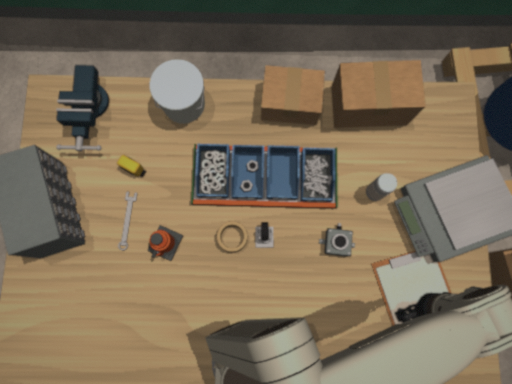

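The scene view shows the empty bin second from the left at about (204,220) and the call box at (172,146). In the top view the bin is at (283,172) and the box at (339,241). I'll zoom in for exact pixels.

Run:
```python
import cv2
t=cv2.imread('pics/top0.png');s=cv2.imread('pics/scene0.png')
cv2.imwrite('pics/t1.png',cv2.resize(t[135:265,185:365],None,fx=4,fy=4,interpolation=cv2.INTER_CUBIC))
cv2.imwrite('pics/s1.png',cv2.resize(s[120:270,120:250],None,fx=4,fy=4,interpolation=cv2.INTER_CUBIC))
```

```text
(no output)
```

View pics/t1.png

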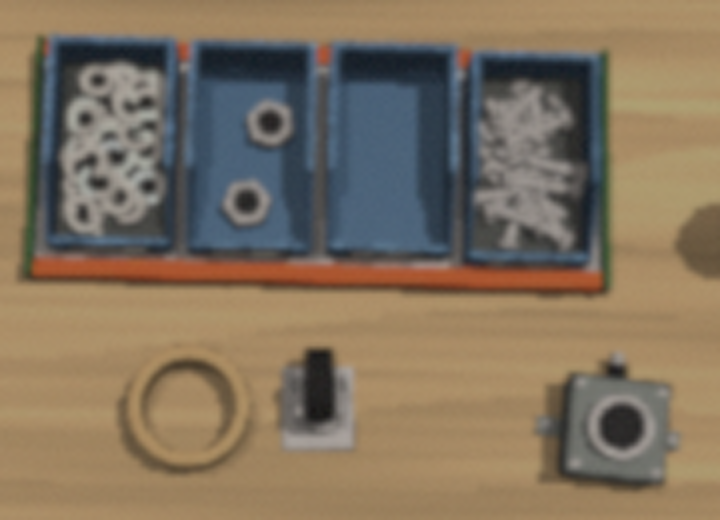

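View pics/s1.png

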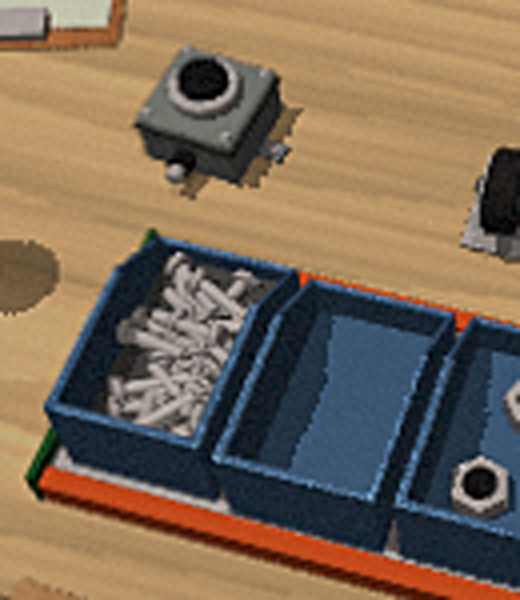

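Run:
```python
from h import *
for n,roi in(('top',(330,228,352,254)),('scene',(158,128,186,152))):
    c=cam(n);g=cv2.cvtColor(c['pixels'],cv2.COLOR_RGB2GRAY)
    x0,y0,x1,y1=roi;m=(g[y0:y1,x0:x1]<60).astype(np.uint8)
    k,l,st,ce=cv2.connectedComponentsWithStats(m);i=1+np.argmax(st[1:,4])
    u,v=ce[i]+[x0,y0];print(n,u,v,st[i],onz(c,u,v,.072))
    if n=='top':
        for a,b,z in((330,43,.098),(457,46,.098),(326,253,.058),(453,257,.058)):
            print(np.round(onz(c,185+a/4-.375,135+b/4-.375,z),4))
    else:
        for a,b,z in((215,462,.098),(386,500,.098),(307,282,.098),(455,316,.098)):
            print(np.round(onz(c,120+a/4-.375,120+b/4-.375,z),4))
```

```text
top 339.943661971831 241.11267605633802 [ 6  9  9 10 71] [ 0.37986897 -0.2959384   0.072     ]
[ 0.688  -0.0581  0.098 ]
[ 0.6873 -0.1625  0.098 ]
[ 0.5198 -0.0579  0.058 ]
[ 0.5183 -0.1629  0.058 ]
scene 170.28155339805826 139.53398058252426 [  7   7  12  10 103] [ 0.38350265 -0.29313452  0.072     ]
[ 0.689  -0.1596  0.098 ]
[ 0.6857 -0.0509  0.098 ]
[ 0.5494 -0.1491  0.098 ]
[ 0.5491 -0.0476  0.098 ]
```

Run:
```python
from h import *
from scipy.spatial.transform import Rotation as R
o=sensors.get_obs();r=R.from_quat(o['tool_rot']);p=o['eef_pos']
print(o['clock'],r.as_matrix().round(4).tolist())
B=np.array([.382,-.2945,.10]);print(r.inv().apply(B-p))
print(r.inv().apply(np.array([.6035,-.1085,.2])-B))
```

```text
0.2 [[0.9227, 0.3855, -0.0005], [0.3855, -0.9227, 0.0012], [-0.0, -0.0013, -1.0]]
[ 0.23893144 -0.08044294  0.13084481]
[ 0.27608538 -0.08635328 -0.09989107]
```

Request:
apply_moves(plan=[0.06,-0.02,0,0,0,0,0.1,-0.034,0,0,0,0,0.14,-0.047,0,0,0,0,0.18,-0.06,0,0,0,0,0.21,-0.071,0,0,0,0,0.239,-0.0805,0,0,0,0,0.239,-0.0805,0,0,0,0,0.239,-0.0805,0.03,0,0,0,0.239,-0.0805,0.06,0,0,0,0.239,-0.0805,0.09,0,0,0,0.239,-0.0805,0.12,0,0,0,0.239,-0.0805,0.12,0,0,0], grip=0)

```text
clock: 1.2
eef_pos: [0.3782, -0.2921, 0.1057]
tool_rot: [0.98, 0.197, -0.004, -0.004]
ft_force: [-0.3, 0.9, -0.5]
grip_width: -0.0002
```

Run:
```python
from h import *
c=cam('scene','s2.png')
o=sensors.get_obs();print(o['clock'],o['eef_pos'],o['tool_rot'],o['ft_force'],o['grip_width'])
cv2.imwrite('pics/s2.png',cv2.resize(cv2.cvtColor(c['pixels'],cv2.COLOR_RGB2BGR)[80:200,110:260],None,fx=4,fy=4))
```

```text
1.25 [ 0.37958701 -0.29321304  0.10859352] [ 0.98048805  0.19653802 -0.00267262 -0.0029755 ] [ 0.0376247  -0.64179742 -0.11457064] 9.527274033418247e-05
```

View pics/s2.png

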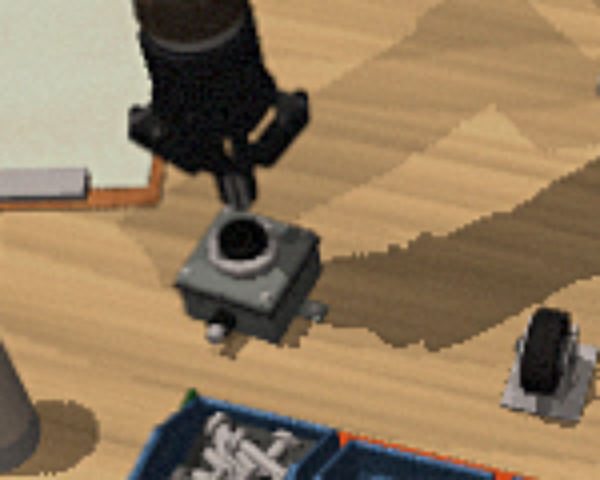

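The picture shows the closed fingertips at about (237,205), lined up over the black cap at (245,238). Pressing next.

Request:
apply_moves(plan=[0,0,0.01,0,0,0,0,0,0.02,0,0,0,0,0,0.03,0,0,0,0,0,0.035,0,0,0,0,0,0.038,0,0,0,0,0,0.04,0,0,0,0,0,0.042,0,0,0,0,0,0.042,0,0,0,0,0,0.042,0,0,0])

```text
clock: 2.0
eef_pos: [0.3829, -0.2956, 0.0702]
tool_rot: [0.98, 0.197, 0.001, 0.001]
ft_force: [-0.3, -1.2, 1.7]
grip_width: -0.0001
```

Request:
apply_moves(plan=[0,0,0.002,0,0,0,0,0,0.004,0,0,0,0,0,0.005,0,0,0,0,0,0.005,0,0,0,0,0,0.005,0,0,0])

```text
clock: 2.42
eef_pos: [0.383, -0.2956, 0.0659]
tool_rot: [0.98, 0.197, 0.001, 0.001]
ft_force: [-2.2, 1.0, 11.2]
grip_width: 0.0
```

Request:
apply_moves(plan=[0,0,0.001,0,0,0,0,0,0.001,0,0,0,0,0,0.001,0,0,0])

```text
clock: 2.67
eef_pos: [0.383, -0.2957, 0.0658]
tool_rot: [0.98, 0.197, 0.001, 0.001]
ft_force: [-3.4, 1.6, 18.9]
grip_width: -0.0002
```

The force rises to 19 N with no further travel, so the button is on its stop. Retracting straight up.

Request:
apply_moves(plan=[0,0,-0.005,0,0,0,0,0,-0.015,0,0,0,0,0,-0.035,0,0,0,0,0,-0.065,0,0,0,0,0,-0.095,0,0,0,0,0,-0.125,0,0,0,0,0,-0.145,0,0,0,0,0,-0.145,0,0,0,0,0,-0.145,0,0,0])

```text
clock: 3.42
eef_pos: [0.3828, -0.2952, 0.209]
tool_rot: [0.98, 0.197, 0.001, 0.001]
ft_force: [0.2, 0.3, -0.5]
grip_width: -0.0001
```

Run:
```python
from h import *
from scipy.spatial.transform import Rotation as R
c=cam('scene');t=cam('top')
o=sensors.get_obs();r=R.from_quat(o['tool_rot']);p=o['eef_pos'];print(o['clock'],p,o['tool_rot'],o['ft_force'])
print(r.inv().apply(np.array([.6035,-.1085,.128])-p))
cv2.imwrite('pics/s3.png',cv2.resize(cv2.cvtColor(c['pixels'],cv2.COLOR_RGB2BGR)[80:270,110:260],None,fx=3,fy=3))
```

```text
3.5167 [ 0.38155154 -0.29426454  0.20694044] [ 9.80470450e-01  1.96662275e-01 -7.85787685e-04 -1.01447780e-03] [-0.57049469  0.15512621 -0.84867059]
[ 0.27650925 -0.0856209   0.07882175]
```

View pics/s3.png

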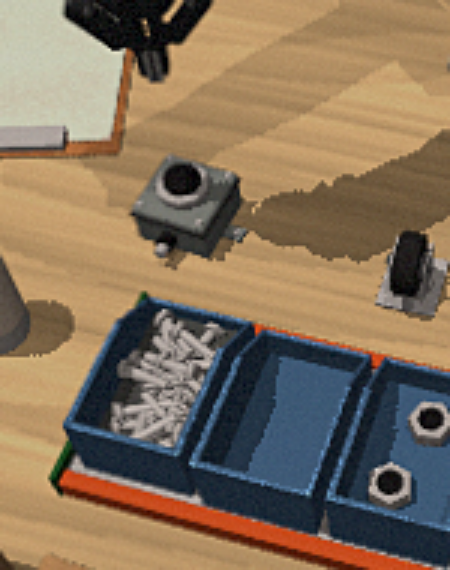

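The call box at (183,180) is unchanged and its cap is back up. Moving over the empty bin at height.

Request:
apply_moves(plan=[0.03,-0.009,0,0,0,0,0.065,-0.02,0,0,0,0,0.1,-0.031,0,0,0,0,0.135,-0.042,0,0,0,0,0.17,-0.053,0,0,0,0,0.205,-0.064,0,0,0,0,0.235,-0.073,0,0,0,0,0.26,-0.081,0,0,0,0,0.2765,-0.0855,0,0,0,0,0.2765,-0.0855,0,0,0,0,0.2765,-0.0855,0,0,0,0,0.2765,-0.0855,0,0,0,0])

```text
clock: 4.52
eef_pos: [0.6031, -0.1096, 0.2066]
tool_rot: [0.981, 0.196, -0.002, -0.001]
ft_force: [-0.2, -0.1, 1.0]
grip_width: 0.0
```

Run:
```python
from h import *
from scipy.spatial.transform import Rotation as R
c=cam('scene')
o=sensors.get_obs();r=R.from_quat(o['tool_rot']);p=o['eef_pos'];print(o['clock'],p,o['tool_rot'],o['ft_force'])
print(r.inv().apply(np.array([.6035,-.1085,.128])-p), proj(c,p))
cv2.imwrite('pics/s4.png',cv2.resize(cv2.cvtColor(c['pixels'],cv2.COLOR_RGB2BGR)[80:270,110:260],None,fx=3,fy=3))
```

```text
4.5667 [ 0.60310751 -0.11001729  0.20718942] [ 9.80573130e-01  1.96149168e-01 -1.30347058e-03 -3.75421126e-04] [0.18215032 0.36862332 0.19909372]
[ 0.00113672 -0.00115076  0.07918841] (np.float64(199.49253328790243), np.float64(186.5084956776189))
```

View pics/s4.png

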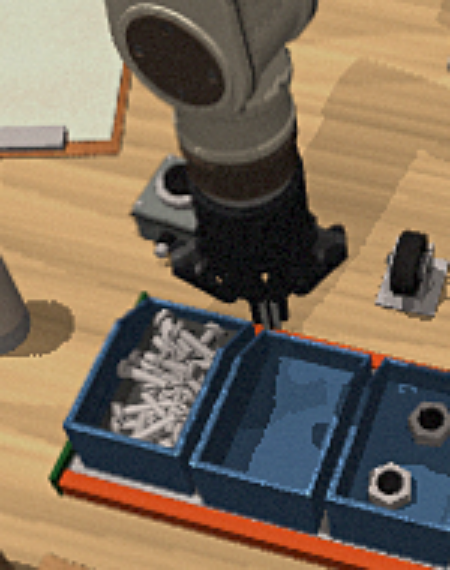

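The tip is at (270,325), over the empty bin at height, and agrees with the arm's own reading. Lowering to about 30 mm over the rim.

Request:
apply_moves(plan=[0,0,0.015,0,0,0,0,0,0.03,0,0,0,0,0,0.045,0,0,0,0,0,0.06,0,0,0,0,0,0.07,0,0,0,0,0,0.076,0,0,0,0,0,0.079,0,0,0,0,0,0.079,0,0,0,0,0,0.079,0,0,0,0,0,0.079,0,0,0,0,0,0.079,0,0,0,0,0,0.079,0,0,0])

```text
clock: 5.57
eef_pos: [0.6049, -0.1094, 0.13]
tool_rot: [0.98, 0.197, 0.001, 0.0]
ft_force: [0.5, -0.1, 0.6]
grip_width: 0.0002
```

Run:
```python
from h import *
c=cam('scene');t=cam('top')
o=sensors.get_obs();p=o['eef_pos'];print(o['clock'],p,o['ft_force'])
a=cv2.resize(c['pixels'][80:270,110:260],None,fx=2.5,fy=2.5);b=cv2.resize(t['pixels'][115:265,185:365],None,fx=2.2,fy=475/150)
cv2.imwrite('pics/s5.png',cv2.cvtColor(np.hstack([a,b]),cv2.COLOR_RGB2BGR))
```

```text
5.6667 [ 0.60469014 -0.10942469  0.12973726] [-0.00109673 -0.19768618  0.3896378 ]
```

View pics/s5.png

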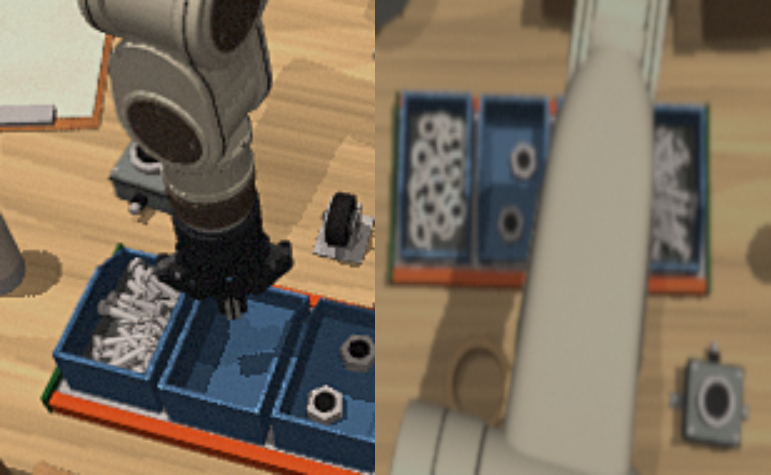

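The scene view shows the tips at (233,310), over the empty bin with no contact. In the top view the arm covers that bin, and the cap at (715,400) is up. Holding for 3 s.

Request:
apply_moves(plan=[0,0,0,0,0,0,0,0,0,0,0,0,0,0,0,0,0,0,0,0,0,0,0,0,0,0,0,0,0,0,0,0,0,0,0,0,0,0,0,0,0,0,0,0,0,0,0,0,0,0,0,0,0,0,0,0,0,0,0,0,0,0,0,0,0,0,0,0,0,0,0,0])

```text
clock: 6.67
eef_pos: [0.6044, -0.1094, 0.1293]
tool_rot: [0.98, 0.197, -0.0, -0.0]
ft_force: [-0.2, 0.4, 0.0]
grip_width: -0.0001
```

Request:
apply_moves(plan=[0,0,0,0,0,0,0,0,0,0,0,0,0,0,0,0,0,0,0,0,0,0,0,0,0,0,0,0,0,0,0,0,0,0,0,0,0,0,0,0,0,0,0,0,0,0,0,0,0,0,0,0,0,0,0,0,0,0,0,0,0,0,0,0,0,0,0,0,0,0,0,0])

```text
clock: 7.67
eef_pos: [0.6044, -0.1094, 0.1293]
tool_rot: [0.98, 0.197, -0.0, 0.0]
ft_force: [0.0, 0.2, 0.4]
grip_width: 0.0002
```

Request:
apply_moves(plan=[0,0,0,0,0,0,0,0,0,0,0,0,0,0,0,0,0,0,0,0,0,0,0,0,0,0,0,0,0,0,0,0,0,0,0,0,0,0,0,0,0,0,0,0,0,0,0,0,0,0,0,0,0,0,0,0,0,0,0,0,0,0,0,0,0,0,0,0,0,0,0,0])

```text
clock: 8.67
eef_pos: [0.6044, -0.1095, 0.1293]
tool_rot: [0.98, 0.197, -0.0, 0.0]
ft_force: [-0.5, 0.1, 1.3]
grip_width: 0.0001
```

Run:
```python
from h import *
o=sensors.get_obs();print(o['clock'],o['eef_pos'],o['ft_force'],np.abs(o['joint_vel']).max())
print(bot.job_done())
```

```text
8.6667 [ 0.60440444 -0.10946119  0.12930405] [-0.45993302  0.12688617  1.29052221] 0.0005804460192546775
the job is handed in; nothing more can be done
None
```

I pressed the call button all the way in and let it come back up. I then pointed at the empty bin, held there for 3 s, and handed the job in at 8.7 s, still pointing.

- **Button:** the press bottomed out at z ≈ 0.066 m, about 6 mm of travel. The force rose from 11 to 19 N with no further movement. After I lifted off, the picture showed the cap back up.
- **Pointing:** the fingertips held at (0.604, -0.109, 0.129), about 31 mm over the rim. I measured the middle of the bin at about (0.6035, -0.1085). The wrist force stayed near zero, within about 1 N of noise.
- **Disagreement between views:** the two cameras differed by about 4 mm on the button and about 5 mm on the bin's y position. I used values in between.
- **Not checked:** in the last top view the arm covers the empty bin, so only the scene camera confirmed where the tips were. I saw nothing else disturbed in the pictures.

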